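# Wind the food processor's speed dial back and hold the pulse paddle down

## Robot

A 6-joint arm with a two-finger parallel gripper is mounted at the origin on the work surface. World frame = base frame: x ahead of the robot, y to its left, z up, the work surface at z = 0. Lengths are in m, angles in rad, forces in N, time in s.
With the tool pointing down it reaches from about 0.275 to 0.825 m from the base axis. Payload 4.9 kg.
Tool frame: the origin (TCP) lies on the centre line of the jaws, within the pads' length; the fingertips stand 17 mm ahead of it and the grasp point (between the pads) lies 2 mm behind it; z points along the fingers, y is the line along which they close (so a half turn about z gives the same grasp; the last joint's range is limited). The gripper opens to 85 mm and grips with 20 to 120 N. Pads are 22 mm wide; open, the fingers measure 114 mm over their backs; the gripper's body (76 mm by 85 mm) begins 54 mm behind the grasp point. The pads swing forward as they close: fully open they stand 13 mm farther back than shut.
Start: joints at [1.03, 0.326, -0.193, 1.052, 0, 1.437], TCP at [0.218, 0.505, 0.212] pointing down, gripper open.
Joint ranges: [-2.65, 2.65], [-0.97, 1.79], [-1.3, 1.35], [-1.93, 2.1], [-1.47, 1.37], [-3.14, 3.14]. Speed limits (rad/s): [2.57, 2.57, 3.14, 3.14, 3.14, 3.14].

## Interface

Orientations are given as a 3x3 rotation matrix whose columns are the frame's x, y, z axes.
In Python, from rig import bot gives the robot as it stands.
- The arm moves only by the tool play_rows, never from a script. Its argument "moves" is one flat list of numbers, 7 for each row, row after row: the shift along the tool's x, y, z normalised to -1 to 1, where 1 is 400 mm, then the turn, a rotation vector about the tool's x, y, z normalised to -1 to 1, where 1 is 180 degrees, then the opening, from 0 (shut) to 1 (fully open). A call has 1 to 20 rows; each row is the pose to reach, as a shift and turn from the pose commanded when the call began, along the tool's axes at that moment, turning the shorter way round; what a row does not reach only later rows make up. A row lasts 1/10 s, in which the tool goes at most 50 mm and 8.59 degrees, less where a joint would pass 70% of its speed; a pose out of reach is approached as far as the arm can. A call with a number of a shift or a turn outside -1 to 1 is refused whole. A call with a gripper value outside its range is refused whole. The fingers move at their own pace and stop on an object; "force" is the grip in N (left out, the last holds). Time passes only in rows, so rows that repeat a pose let the fingers close. It gives the time, the measured TCP pose, the force, the opening and the grip force at its end, in the units of the state.
- bot.sense(): the state, without advancing time (a new reading comes with each control period).
- bot.snapshot(name): name is "scene" or "top"; returns the picture (384x512x3 uint8, red, green, blue); there is no depth.
- bot.calibration(name): a dict with "fx", "fy", "cx", "cy" (pixels), "dist" ([k1, k2, p1, p2, k3] as OpenCV has them; the pictures are not rectified), "view" (4x4, takes a point from world to camera coordinates). Camera axes: x right, y up, looking along -z (the intrinsics and any distortion apply to the point x, -y, -z); pixel columns grow to the right and rows downward; lengths in m; the calibration is good to about 2 mm. A picture is of the moment at which its call begins. calibration takes no time and is no camera call.
- bot.sign_off(): hands the job in; it is judged then, once.
The state is a dict: "t": time; "joint_pos": joint angles; "joint_vel": joint speeds; "joint_efforts": joint torques, N m; "tcp_pos": TCP position; "tcp_rot": TCP orientation; "wrist_force": force on the tool from outside, world axes, zero at the start; "wrist_torque": the same for the moment, N m; "opening": finger opening in m; "gripper_force": force on a finger pad.
Only numpy, scipy, OpenCV 4.12 (cv2) and the standard library are available. Lean on these libraries where they do the work, as an engineer would, in place of code of your own. Each camera call takes 0.05 s, during which the arm holds its last target. There are 200 camera calls.

## Task

The nuts in the food processor are to be chopped coarsely, at the slowest speed. Turn the speed dial, which the last cook left turned up, all the way back anticlockwise to its zero stop, and only then press the pulse paddle (the wide hinged one nearest the bowl) with the fingertips fully down to its stop, firmly but without forcing it, and keep it held: finish while still holding it fully down. Do not press the two small square keys, and leave everything else on the table where it is.

Things in the scene. Friction and masses are not known exactly. Their poses are not given: they have to be found in the camera images.
- processor: food processor, fixed, 230 mm deep, 385 wide. Origin on the table under the centre of its motor tower; x points from its front to its back, y to its left, z up; yaw varies up to 0.45 rad. Tower 230 x 150 mm, level control deck 125 mm above the table. On the deck: dial at x +60, y 0 mm; paddle at x -84 to -20, y -40 to 0; two square keys at y +47, x -30 and -80. All controls are of one grey plastic
- lid_mid (a point): centre of the lid's top on the processor's clear bowl, 193 mm above the table, 205 mm to the right of the tower's centre. Bowl and lid are 180 mm across; on the lid's far right a feed tube rises to 277 mm above the table.
- dial_grip (a point): point on the speed dial's upright axis at mid height of its grip bar, 146 mm above the table; turns with the dial. The bar is 46 mm long (point's x axis), 13 mm wide (y axis), its top 155 mm above the table, on a 50 mm round skirt whose top is 132 mm above the table. A white index line marks the bar's end towards the point's -x
- dial (a joint): angle of the speed dial, rad: 0 = zero stop (bar along the processor's x axis, index line to the front, at the longest scale mark); it grows when turned clockwise seen from above, up to 4.5; so turning it back is anticlockwise. It stays where it is left (friction about 0.035 N m)
- pulse_pad (a point): press point on top of the pulse paddle, on its middle line, 11 mm short of its free front end and 49 mm in front of its hinge; 146 mm above the table when up, 10 mm lower when fully down; axes as the processor's while up. The paddle is 64 x 40 mm with a ribbed front end, hinged at its rear edge; up, it slopes 0.2 rad, free end high; fully down it lies level
- pulse (a joint): angle of the pulse paddle, rad: 0 = up, 0.2 = fully down at its stop. A spring lifts it when let go: at the press point it takes about 2 N to start it and about 9 N to hold it at the stop (more nearer the hinge). More than 40 N is forcing it
- run_key_top (a point): top centre of the small square run key, 24 x 24 mm, 132 mm above the table, the one nearer to the dial. Not to be pressed
- stop_key_top (a point): top centre of the small square stop key, 24 x 24 mm, 132 mm above the table, the one nearer to the front. Not to be pressed
- run_key (a joint): travel of the run key, m: 0 = up, 0.004 = down; its spring takes about 1 N to start and 5 N fully down
- stop_key (a joint): travel of the stop key, m: 0 = up, 0.004 = down; spring as the run key
- bowl_a: bystander: empty black dip bowl, 124 mm across the rim, 48 mm high, standing close to the front left corner of the processor's motor tower; origin under its centre
- bowl_b: bystander: empty black dip bowl, 124 mm across the rim, 48 mm high, standing further left of the motor tower, towards its back; origin under its centre
- spatula: bystander: kitchen spatula lying on the table towards the robot's right; origin at its underside
- spice_jar: bystander: amber glass spice jar with a steel cap, 48 mm across, 85 mm high, standing close beside the left side of the motor tower; origin under its centre
- pepper_mill: bystander: turned wooden pepper mill, 58 mm across, 163 mm high, standing at the left of the table; origin under its centre
- slicing_disc: bystander: spare steel slicing disc of the processor, 152 mm across with a 30 mm high hub, lying at the robot's right; origin under its centre

How it is judged:
By the outcome, as a careful person would: the job done as asked, in the order asked, and still so for the second after the job is handed in, while the arm keeps its last pose, push and grip.
It also fails if it takes over 64 s, if anything falls off the work surface, if the arm or the gripper's body presses on something with over 40 N, if the wrist force passes 120 N, or if a joint passes its speed limit or range.

## Working session

There is one attempt and no reset: what is moved stays moved. The work goes in short steps, Python scripts to look and compute and a tool call to move; the robot and the scene stay as the last step left them, time stands still between calls to the robot, and variables do not carry over. Pictures are saved under pics/ and viewed, at most 10 in all, crops included, and the job is handed in when it is done.

Besides the shell and the picture viewer there is one more tool, called after "Call:" as name(argument=value, ...) on one line, values as JSON. play_rows: Moves the arm, as the interface text tells. Its arguments: {"type":"object","properties":{"moves":{"type":"array"},"force":{"type":"number"}},"required":["moves"]}

```bash
mkdir -p pics; ls; python3 - <<'E'
from rig import bot
import cv2
for n in("scene","top"):
    im=bot.snapshot(n); cv2.imwrite(f"pics/{n}0.png",im[:,:,::-1]); c=bot.calibration(n); print(n,c)
s=bot.sense();print(s)
E
```

```text
pics
scene {'fx': 373.5704019036736, 'fy': 373.5704019036736, 'cx': 251.3972100296302, 'cy': 194.1734793900245, 'dist': array([-0.03212068,  0.        ,  0.        ,  0.        ,  0.        ]), 'view': array([[-0.88300524,  0.46913236,  0.01471621,  0.42043419],
       [-0.39244184, -0.75513062,  0.52513536,  0.15591121],
       [ 0.25747066,  0.45792202,  0.85089146, -1.41342057],
       [ 0.        ,  0.        ,  0.        ,  1.        ]])}
top {'fx': 396.4584786881019, 'fy': 396.4584786881019, 'cx': 256.1977749107432, 'cy': 191.71326838301556, 'dist': array([-0.1189157,  0.       ,  0.       ,  0.       ,  0.       ]), 'view': array([[ 0.00467419, -0.99991639, -0.01205657,  0.04168954],
       [ 0.98259467,  0.00235355,  0.1857476 , -0.53582742],
       [-0.18570369, -0.01271494,  0.98252352, -1.29757082],
       [ 0.        ,  0.        ,  0.        ,  1.        ]])}
{'t': 0.1, 'joint_pos': array([ 1.02976528e+00,  3.26876634e-01, -1.93462057e-01,  1.05202846e+00,
       -8.59233611e-06,  1.43657797e+00]), 'joint_vel': array([ 1.62556395e-03, -6.12919495e-05,  3.18419611e-03,  6.03799608e-05,
        6.71657972e-04, -2.04854983e-04]), 'joint_efforts': array([ 2.77715753e-04, -4.44239724e+01,  2.63038319e+01,  7.85738113e-03,
       -1.39586505e-04, -3.52322979e-05]), 'tcp_pos': array([0.2173413 , 0.50463556, 0.21168472]), 'tcp_rot': array([[-9.18386576e-01,  3.95683529e-01, -8.01642078e-04],
       [ 3.95684290e-01,  9.18385604e-01, -1.35090348e-03],
       [ 2.01686286e-04, -1.55784880e-03, -9.99998766e-01]]), 'wrist_force': array([-0.51030422,  0.37695816, -0.10744326]), 'wrist_torque': array([0.02013581, 0.024759  , 0.01979353]), 'gripper_force': 0.0, 'opening': 0.08555958687655686}
```

View pics/top0.png

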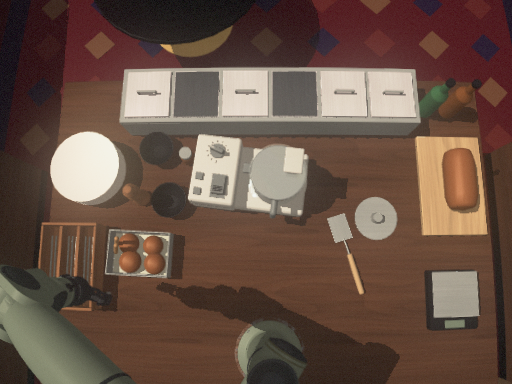

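View pics/scene0.png

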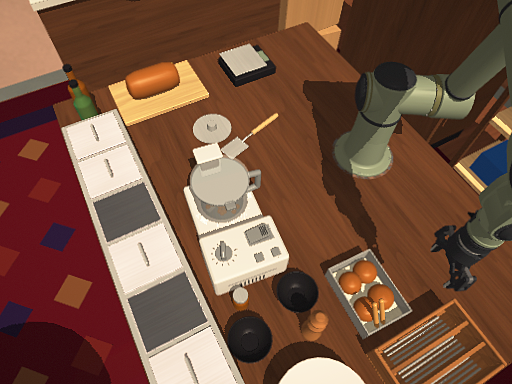

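The top view shows the tower at about (215,172), the dial at (217,151), the paddle at (218,184), and the keys at (199,176) and (197,190). The jar and bowls are to its left. Next I'll enlarge it and measure.

```bash
cat > h.py <<'E'
from rig import bot
import numpy as np, cv2
def ray(n,uv):
    c=bot.calibration(n);K=np.array([[c['fx'],0,c['cx']],[0,c['fy'],c['cy']],[0,0,1]])
    p=cv2.undistortPoints(np.array(uv,float).reshape(-1,1,2),K,c['dist'])[:,0]
    d=np.c_[p[:,0],-p[:,1],-np.ones(len(p))];V=c['view'];R=V[:3,:3]
    return -R.T@V[:3,3], d@R
def plane(n,uv,z):
    o,d=ray(n,uv);return o+d*((z-o[2])/d[:,2])[:,None]
def pix(n,P):
    c=bot.calibration(n);K=np.array([[c['fx'],0,c['cx']],[0,c['fy'],c['cy']],[0,0,1]])
    V=c['view'].copy();V[1:3]*=-1
    return cv2.projectPoints(np.atleast_2d(P).astype(float),cv2.Rodrigues(V[:3,:3])[0],V[:3,3],K,c['dist'])[0][:,0]
E
python3 - <<'E'
import cv2,numpy as np
a=cv2.imread('pics/top0.png')[125:220,180:320]; b=cv2.imread('pics/scene0.png')[195:300,180:300]
cv2.imwrite('pics/c1.png',cv2.resize(a,None,fx=5.5,fy=5.5,interpolation=cv2.INTER_CUBIC))
cv2.imwrite('pics/c2.png',cv2.resize(b,None,fx=5.5,fy=5.5,interpolation=cv2.INTER_CUBIC))
E
```

```text
(no output)
```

View pics/c1.png

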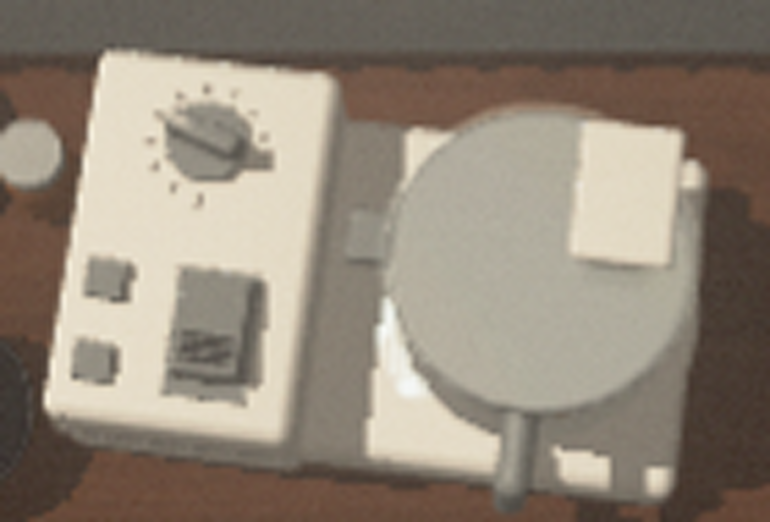

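View pics/c2.png

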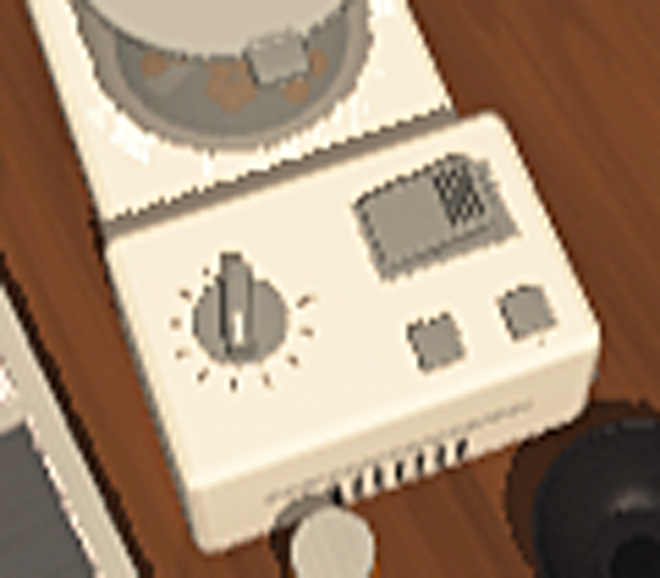

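In crop c1 the bar runs from (165,115) to (240,147). The white index line is at the left end (c2: about (236,330)), and the longest mark is at the front, (198,200). So the dial sits about 1.9 rad clockwise of zero. Now the numbers.

```bash
cat > m.py <<'E'
from h import *
im=cv2.imread('pics/top0.png');hsv=cv2.cvtColor(im,cv2.COLOR_BGR2HSV)
# deck: bright, upscaled
roi=im[125:220,180:245];g=cv2.cvtColor(cv2.resize(roi,None,fx=4,fy=4,interpolation=cv2.INTER_CUBIC),cv2.COLOR_BGR2GRAY)
m=(g>165).astype(np.uint8)
cs,_=cv2.findContours(m,0,1);c=max(cs,key=cv2.contourArea)
uv=(c[:,0]+.5)/4-.5+[180,125]
P=plane('top',uv,.125)[:,:2]
(ctr,wh,a)=cv2.minAreaRect((P*1000).astype(np.float32));print('deck',ctr,wh,a)
# grey controls
m2=((g<150)).astype(np.uint8);
n,l,st,ce=cv2.connectedComponentsWithStats(m2)
for i in range(1,n):
    if st[i][4]>100: 
        p=(ce[i]+.5)/4-.5+[180,125]; print(p,st[i],plane('top',[p],.132)[0])
E
python3 m.py
python3 - <<'E'
import sys;sys.path.insert(0,'.')
from h import *
# by eye from crops (crop px centre -> image)
T=lambda q:(np.array(q,float)+.5)/5.5-.5+[180,125]
S=lambda q:(np.array(q,float)+.5)/5.5-.5+[180,195]
for z,q in((.155,(165,115)),(.155,(240,143)),(.132,(208,142)),(.132,(108,278)),(.132,(94,361))): print('top',q,plane('top',[T(q)],z)[0])
for z,q in((.155,(232,262)),(.155,(236,340)),(.132,(241,320)),(.132,(437,342)),(.132,(527,312))): print('scene',q,plane('scene',[S(q)],z)[0])
E
```

```text
deck (598.29150390625, 180.07022094726562) (143.3419647216797, 225.35389709472656) 82.97858428955078
[210.70433834 175.06226362] [    0     0   260   380 49708] [0.57459209 0.18959557 0.132     ]
[218.55445455 151.05836364] [ 121   78   77   54 2750] [0.65508101 0.16610071 0.132     ]
[199.57757538 175.68247487] [ 62 190  36  30 796] [0.57251697 0.22565866 0.132     ]
[218.96693865 185.68586142] [ 119  196   74   98 5607] [0.53965132 0.16204108 0.132     ]
[197.0764974  190.64648438] [ 52 249  34  31 768] [0.52329143 0.23215727 0.132     ]
top (165, 115) [0.66689977 0.19293037 0.155     ]
top (240, 143) [0.64977997 0.14852979 0.155     ]
top (208, 142) [0.6572933  0.16991033 0.132     ]
top (108, 278) [0.5743265  0.22685732 0.132     ]
top (94, 361) [0.52465765 0.23347717 0.132     ]
scene (232, 262) [0.6535229 0.1524999 0.155    ]
scene (236, 340) [0.67007336 0.19158151 0.155     ]
scene (241, 320) [0.66003392 0.17389207 0.132     ]
scene (437, 342) [0.57678467 0.23101911 0.132     ]
scene (527, 312) [0.52787419 0.23807032 0.132     ]
```

```bash
cat >> h.py <<'E'
from scipy.spatial.transform import Rotation as Ro
O=np.array([.599,.179]);YAW=-.124
def loc(x,y,z): c,s=np.cos(YAW),np.sin(YAW);return np.array([O[0]+c*x-s*y,O[1]+s*x+c*y,z])
def down(psi): # tool down, tool y axis at world angle psi
    y=np.array([np.cos(psi),np.sin(psi),0]);z=np.array([0,0,-1.]);return np.c_[np.cross(y,z),y,z]
def move(p,psi):
    s=bot.sense();R=s['tcp_rot'];d=R.T@(np.array(p)-s['tcp_pos'])/.4
    w=Ro.from_matrix(R.T@down(psi)).as_rotvec()/np.pi
    return np.round(np.r_[d,w],4)
E
python3 - <<'E'
from h import *
print('over dial',move([.659,.1715,.26],-.38),move([.659,.1715,.20],-.38))
print('pix',pix('top',[loc(60,0,.155),loc(-72,-20,.146),loc(-30,47,.132)]))
E
```

```text
over dial [-1.3436e+00 -3.2820e-01 -1.2050e-01 -4.0000e-04  3.0000e-04  4.9150e-01] [-1.3436e+00 -3.2790e-01  2.9500e-02 -4.0000e-04  3.0000e-04  4.9150e-01]
pix [[-1.79642546e+02  3.56716897e+03]
 [ 1.25287363e+03  7.10835117e+03]
 [-4.50579937e+05  2.08203934e+05]]
```

Call:
play_rows(moves=[0, 0, -0.15, 0, 0, 0, 0.6, 0, 0, -0.15, 0, 0, 0, 0.6, -0.9, -0.22, -0.15, 0, 0, 0.4915, 0.6, -0.9, -0.22, -0.15, 0, 0, 0.4915, 0.6, -0.9, -0.22, -0.15, 0, 0, 0.4915, 0.6, -0.9, -0.22, -0.15, 0, 0, 0.4915, 0.6, -0.9, -0.22, -0.15, 0, 0, 0.4915, 0.6, -0.9, -0.22, -0.15, 0, 0, 0.4915, 0.6, -0.9, -0.22, -0.15, 0, 0, 0.4915, 0.6, -0.9, -0.22, -0.15, 0, 0, 0.4915, 0.6, -0.9, -0.22, -0.15, 0, 0, 0.4915, 0.6, -0.9, -0.22, -0.15, 0, 0, 0.4915, 0.6, -0.9, -0.22, -0.15, 0, 0, 0.4915, 0.6, -0.9, -0.22, -0.15, 0, 0, 0.4915, 0.6, -0.9, -0.22, -0.15, 0, 0, 0.4915, 0.6, -0.9, -0.22, -0.15, 0, 0, 0.4915, 0.6])

```text
t: 1.7
tcp_pos: [0.5133, 0.2819, 0.2723]
tcp_rot: [[0.37, 0.929, -0.0], [0.929, -0.37, -0.0], [-0.0, -0.0, -1.0]]
wrist_force: [-0.1, 0.2, -0.2]
opening: 0.0513
gripper_force: 0.0
```

```bash
sed -i 's/V\[:3,3\],K,c/V[:3,3].copy(),K,c/; s/Rodrigues(V\[:3,:3\])/Rodrigues(V[:3,:3].copy())/' h.py; python3 - <<'E'
from h import *
print(move([.659,.1715,.20],-.38),move([.659,.1715,.154],-.38))
print('pix',pix('top',[loc(60,0,.155),loc(-72,-20,.146),loc(-30,47,.132)]))
s=bot.sense();print(s['t'],s['joint_pos'],s['opening'],s['wrist_force'])
E
```

```text
[-1.216e-01  4.405e-01  1.806e-01 -0.000e+00  0.000e+00  2.000e-04] [-1.216e-01  4.405e-01  2.956e-01 -0.000e+00  0.000e+00  2.000e-04]
pix [[-1.79642546e+02  3.56716897e+03]
 [ 1.25287363e+03  7.10835117e+03]
 [-4.50579937e+05  2.08203934e+05]]
1.7 [ 3.76256540e-01  3.64054933e-01  1.55866546e-02  1.22246565e+00
 -2.40122466e-05  2.32628006e+00] 0.05128264096769905 [-0.05268351  0.19416621 -0.15035864]
```

Call:
play_rows(moves=[-0.12, 0.44, 0, 0, 0, 0, 0.6, -0.12, 0.44, 0, 0, 0, 0, 0.6, -0.12, 0.44, 0, 0, 0, 0, 0.6, -0.12, 0.44, 0, 0, 0, 0, 0.6, -0.12, 0.44, 0.15, 0, 0, 0, 0.6, -0.12, 0.44, 0.2, 0, 0, 0, 0.6, -0.12, 0.44, 0.25, 0, 0, 0, 0.6, -0.12, 0.44, 0.28, 0, 0, 0, 0.6, -0.12, 0.44, 0.295, 0, 0, 0, 0.6, -0.12, 0.44, 0.295, 0, 0, 0, 0.6, -0.12, 0.44, 0.295, 0, 0, 0, 0.3, -0.12, 0.44, 0.295, 0, 0, 0, 0.3, -0.12, 0.44, 0.295, 0, 0, 0, 0.3, -0.12, 0.44, 0.295, 0, 0, 0, 0.3], force=30)

```text
t: 3.1
tcp_pos: [0.6594, 0.1721, 0.1551]
tcp_rot: [[0.371, 0.929, 0.001], [0.929, -0.371, 0.0], [0.001, 0.001, -1.0]]
wrist_force: [-0.1, 0.1, -0.6]
opening: 0.0257
gripper_force: 0.0
```

```bash
python3 - <<'E'
from h import *
for n in("scene","top"):
    im=bot.snapshot(n)[:,:,::-1]; cv2.imwrite(f"pics/{n}1.png",im)
cv2.imwrite('pics/c3.png',cv2.resize(cv2.imread('pics/scene1.png')[170:300,170:310],None,fx=4.2,fy=4.2,interpolation=cv2.INTER_CUBIC))
E
```

```text
(no output)
```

View pics/c3.png

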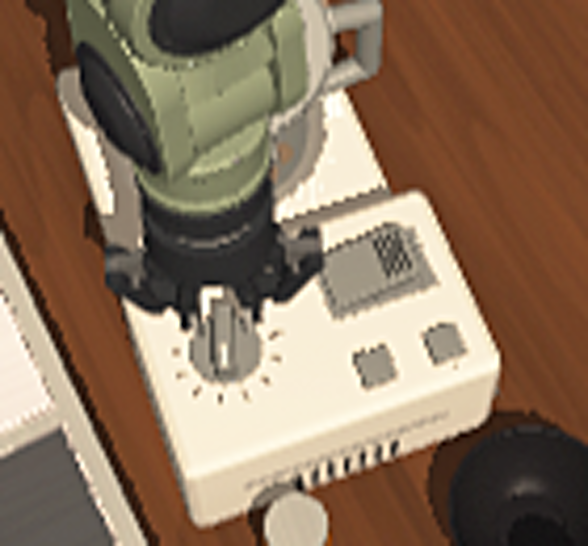

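Both fingers straddle the bar at (190,318) and (260,315), and the index line shows at (222,350). I'll close on it and begin the turn.

Call:
play_rows(moves=[0, 0, 0, 0, 0, 0, 0, 0, 0, 0, 0, 0, 0, 0, 0, 0, 0, 0, 0, 0, 0, 0, 0, 0, 0, 0, 0, 0, 0, 0, 0, 0, 0, -0.04, 0, 0, 0, 0, 0, 0, -0.08, 0, 0, 0, 0, 0, 0, -0.12, 0, 0, 0, 0, 0, 0, -0.12, 0], force=35)

```text
t: 4.0
tcp_pos: [0.659, 0.172, 0.1543]
tcp_rot: [[0.003, 1.0, -0.0], [1.0, -0.003, -0.0], [-0.0, -0.0, -1.0]]
wrist_force: [1.3, -0.0, -0.8]
opening: 0.0
gripper_force: 0.0
```

```bash
python3 - <<'E'
from h import *
s=bot.sense();print(s['wrist_torque'],s['joint_pos'],s['gripper_force'],s['opening'],move([.659,.1715,.154],1.447))
E
```

```text
[-0.00393697  0.01538445 -0.00273191] [1.47005353e-01 6.09397431e-01 1.09950907e-01 1.07144832e+00
 5.49351098e-06 1.72117776e+00] 0.0 1.070961900874313e-05 [-0.0012 -0.      0.0009 -0.     -0.     -0.4617]
```

The jaws shut fully, so they missed the bar. I need to look.

```bash
python3 - <<'E'
from h import *
for n in("scene","top"):
    im=bot.snapshot(n)[:,:,::-1]; cv2.imwrite(f"pics/{n}2.png",im)
a=cv2.resize(cv2.imread('pics/scene2.png')[195:285,190:280],(500,500),interpolation=cv2.INTER_CUBIC)
b=cv2.resize(cv2.imread('pics/top2.png')[120:215,180:275],(300,300),interpolation=cv2.INTER_CUBIC)
o=np.zeros((500,800,3),np.uint8);o[:,:500]=a;o[:300,500:]=b;cv2.imwrite('pics/c4.png',o)
E
```

```text
(no output)
```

View pics/c4.png

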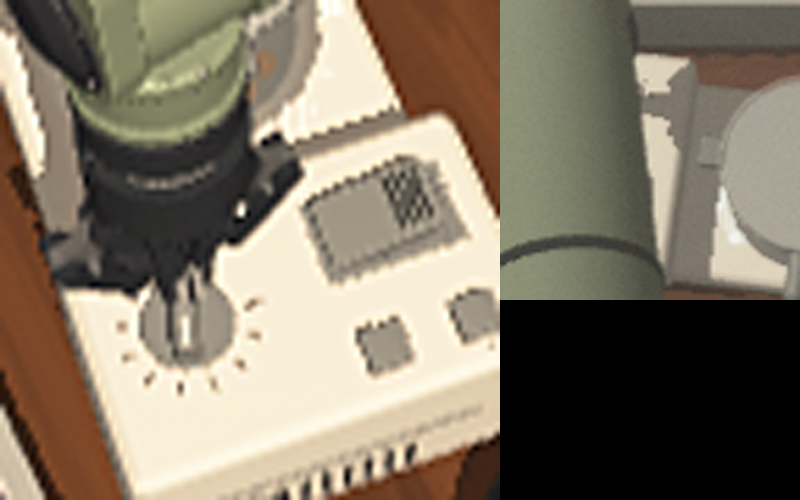

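The bar hasn't turned. The closed fingertips appear at crop (190,275), at or above the bar's far end. I'll check that pixel against projections.

```bash
python3 - <<'E'
from h import *
def pix(n,P):
    c=bot.calibration(n);V=c['view'];q=V[:3,:3]@np.array(P)+V[:3,3];x,y=q[0]/-q[2],-q[1]/-q[2];k=1+c['dist'][0]*(x*x+y*y)
    return np.array([c['fx']*x*k+c['cx'],c['fy']*y*k+c['cy']])
c=bot.calibration('scene');print('cam',-c['view'][:3,:3].T@c['view'][:3,3])
for z in(.132,.137,.155,.17,.18): print(z,(pix('scene',[.659,.172,z])-[190,195])*500/90)
for d in(-23,0,23): print(d,(pix('scene',[.659+d*.00037,.172+d*.00093,.155])-[190,195])*500/90)
E
```

```text
cam [0.79634599 0.56773045 1.11460581]
0.132 [185.82018829 317.00232221]
0.137 [185.33288022 313.12017763]
0.155 [183.54550313 298.87794871]
0.17 [182.01524703 286.68068238]
0.18 [180.97374766 278.37714224]
-23 [180.32431708 256.7675087 ]
0 [183.54550313 298.87794871]
23 [186.84545374 341.95252255]
```

```bash
python3 - <<'E'
from h import *
a=cv2.imread('pics/scene2.png')[220:268,200:250];a=cv2.convertScaleAbs(a,alpha=1.6,beta=20)
b=cv2.imread('pics/scene1.png')[220:268,200:250];b=cv2.convertScaleAbs(b,alpha=1.6,beta=20)
cv2.imwrite('pics/c5.png',cv2.resize(np.hstack([a,b]),None,fx=8,fy=8,interpolation=cv2.INTER_CUBIC))
E
```

```text
(no output)
```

View pics/c5.png

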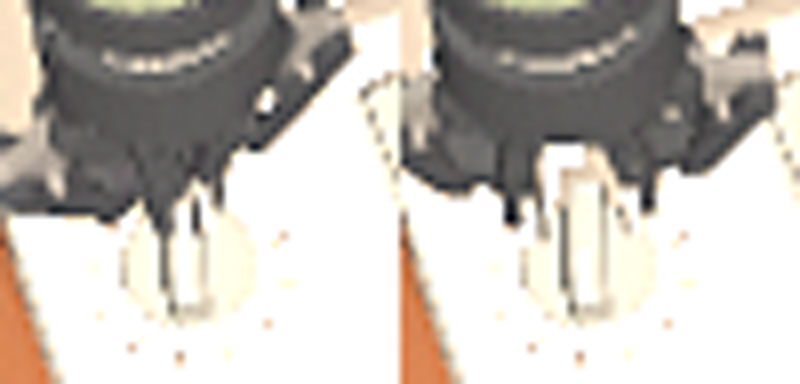

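The picture doesn't settle whether the tips are low enough. I'll probe the bare deck, whose height is known (125 mm), left of the dial to calibrate tip height.

Call:
play_rows(moves=[0, 0, -0.1, 0, 0, 0, 0, 0, 0, -0.1, 0, 0, 0, 0, 0.12, 0.015, -0.1, 0, 0, 0, 0, 0.12, 0.015, -0.1, 0, 0, 0, 0, 0.12, 0.015, -0.05, 0, 0, 0, 0, 0.12, 0.015, 0, 0, 0, 0, 0, 0.12, 0.015, 0, 0, 0, 0, 0, 0.12, 0.015, 0.01, 0, 0, 0, 0, 0.12, 0.015, 0.01, 0, 0, 0, 0])

```text
t: 5.0
tcp_pos: [0.6655, 0.2199, 0.1509]
tcp_rot: [[0.004, 1.0, 0.001], [1.0, -0.004, 0.0], [0.0, 0.001, -1.0]]
wrist_force: [0.4, 0.0, 1.0]
opening: 0.0
gripper_force: 0.0
```

Call:
play_rows(moves=[0, 0, 0.005, 0, 0, 0, 0, 0, 0, 0.01, 0, 0, 0, 0, 0, 0, 0.01, 0, 0, 0, 0])

```text
t: 5.3
tcp_pos: [0.6653, 0.2199, 0.1466]
tcp_rot: [[0.003, 1.0, 0.0], [1.0, -0.003, 0.0], [0.0, 0.0, -1.0]]
wrist_force: [-0.3, 0.2, -0.1]
opening: 0.0001
gripper_force: 0.0
```

Call:
play_rows(moves=[0, 0, 0.005, 0, 0, 0, 0, 0, 0, 0.01, 0, 0, 0, 0, 0, 0, 0.01, 0, 0, 0, 0])

```text
t: 5.6
tcp_pos: [0.6649, 0.2199, 0.142]
tcp_rot: [[0.003, 1.0, -0.001], [1.0, -0.003, -0.0], [-0.0, -0.001, -1.0]]
wrist_force: [-0.9, -0.7, 0.1]
opening: 0.0002
gripper_force: 0.0
```

Call:
play_rows(moves=[0, 0, 0.004, 0, 0, 0, 0, 0, 0, 0.008, 0, 0, 0, 0, 0, 0, 0.008, 0, 0, 0, 0])

```text
t: 5.9
tcp_pos: [0.665, 0.22, 0.1388]
tcp_rot: [[0.003, 1.0, -0.001], [1.0, -0.003, -0.0], [-0.0, -0.001, -1.0]]
wrist_force: [-0.2, -0.7, -0.1]
opening: 0.0001
gripper_force: 0.0
```

```bash
python3 - <<'E'
from h import *
im=bot.snapshot('scene')[:,:,::-1]; cv2.imwrite("pics/scene3.png",im)
a=cv2.convertScaleAbs(im[210:300,180:280],alpha=1.1)
cv2.imwrite('pics/c6.png',cv2.resize(a,None,fx=6.5,fy=6.5,interpolation=cv2.INTER_CUBIC))
E
```

```text
(no output)
```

View pics/c6.png

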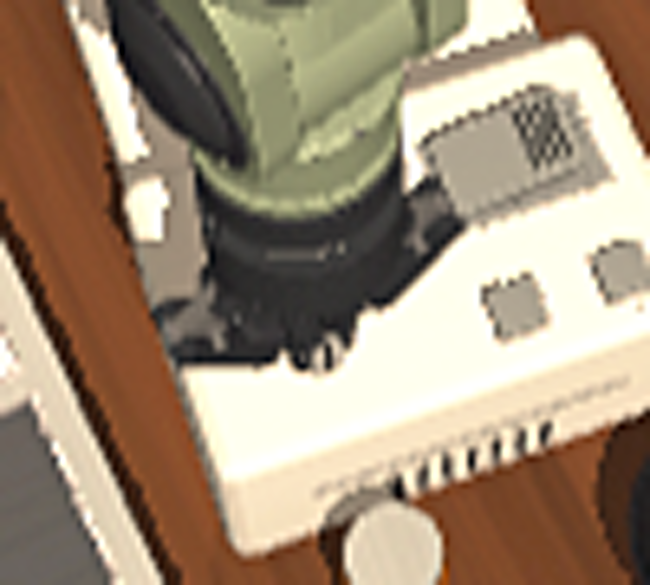

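The closed tips appear at crop (325,372), image pixel (230,267). There's no contact yet.

```bash
python3 - <<'E'
from h import *
o,d=ray('scene',[[230,267.2]])
for z in (.12,.13,.14,.15,.16,.17): print(z,(o+d[0]*(z-o[2])/d[0][2]).round(4))
E
```

```text
0.12 [0.6609 0.2166 0.12  ]
0.13 [0.6622 0.2201 0.13  ]
0.14 [0.6636 0.2236 0.14  ]
0.15 [0.665  0.2272 0.15  ]
0.16 [0.6663 0.2307 0.16  ]
0.17 [0.6677 0.2342 0.17  ]
```

Call:
play_rows(moves=[0, 0, 0.005, 0, 0, 0, 0, 0, 0, 0.01, 0, 0, 0, 0, 0, 0, 0.01, 0, 0, 0, 0])

```text
t: 6.25
tcp_pos: [0.6649, 0.2199, 0.1347]
tcp_rot: [[0.003, 1.0, -0.001], [1.0, -0.003, -0.0], [-0.0, -0.001, -1.0]]
wrist_force: [-0.8, -0.6, -0.0]
opening: -0.0001
gripper_force: 0.0
```

Call:
play_rows(moves=[0, 0, 0.005, 0, 0, 0, 0, 0, 0, 0.01, 0, 0, 0, 0, 0, 0, 0.01, 0, 0, 0, 0])

```text
t: 6.55
tcp_pos: [0.665, 0.2199, 0.1308]
tcp_rot: [[0.003, 1.0, -0.001], [1.0, -0.003, -0.0], [-0.0, -0.001, -1.0]]
wrist_force: [0.1, -1.5, 0.3]
opening: -0.0
gripper_force: 0.0
```

Call:
play_rows(moves=[0, 0, 0.004, 0, 0, 0, 0, 0, 0, 0.008, 0, 0, 0, 0, 0, 0, 0.008, 0, 0, 0, 0])

```text
t: 6.85
tcp_pos: [0.665, 0.2199, 0.1276]
tcp_rot: [[0.003, 1.0, -0.0], [1.0, -0.003, -0.0], [-0.0, -0.0, -1.0]]
wrist_force: [-0.4, 0.6, -0.7]
opening: -0.0
gripper_force: 0.0
```

Call:
play_rows(moves=[0, 0, 0.004, 0, 0, 0, 0, 0, 0, 0.008, 0, 0, 0, 0, 0, 0, 0.008, 0, 0, 0, 0])

```text
t: 7.15
tcp_pos: [0.665, 0.22, 0.1245]
tcp_rot: [[0.003, 1.0, -0.0], [1.0, -0.003, -0.0], [-0.0, -0.0, -1.0]]
wrist_force: [0.3, 0.1, 0.7]
opening: -0.0003
gripper_force: 0.0
```

Call:
play_rows(moves=[0, 0, 0.004, 0, 0, 0, 0, 0, 0, 0.008, 0, 0, 0, 0, 0, 0, 0.008, 0, 0, 0, 0])

```text
t: 7.45
tcp_pos: [0.665, 0.2199, 0.1212]
tcp_rot: [[0.003, 1.0, -0.0], [1.0, -0.003, -0.0], [-0.0, -0.0, -1.0]]
wrist_force: [-0.6, 0.3, -0.1]
opening: -0.0002
gripper_force: 0.0
```

Still no contact. The two views also disagree in the direction that a deck lower than nominal would give, so I'll keep probing gently.

Call:
play_rows(moves=[0, 0, 0.003, 0, 0, 0, 0, 0, 0, 0.006, 0, 0, 0, 0, 0, 0, 0.006, 0, 0, 0, 0])

```text
t: 7.75
tcp_pos: [0.665, 0.22, 0.1189]
tcp_rot: [[0.003, 1.0, -0.0], [1.0, -0.003, -0.0], [-0.0, -0.0, -1.0]]
wrist_force: [-0.1, 0.8, 0.1]
opening: 0.0001
gripper_force: 0.0
```

Call:
play_rows(moves=[0, 0, 0.003, 0, 0, 0, 0, 0, 0, 0.006, 0, 0, 0, 0, 0, 0, 0.006, 0, 0, 0, 0])

```text
t: 8.05
tcp_pos: [0.665, 0.2199, 0.1165]
tcp_rot: [[0.003, 1.0, -0.0], [1.0, -0.003, -0.0], [-0.0, -0.0, -1.0]]
wrist_force: [-0.1, 0.9, 0.0]
opening: -0.0004
gripper_force: 0.0
```

```bash
python3 - <<'E'
from h import *
im=bot.snapshot('scene')[:,:,::-1]; cv2.imwrite("pics/scene4.png",im)
# two-view triangulation of feature centroids (keys) from first pictures
im=cv2.imread('pics/scene0.png')[195:300,180:300]
g=cv2.cvtColor(cv2.resize(im,None,fx=4,fy=4,interpolation=cv2.INTER_CUBIC),cv2.COLOR_BGR2GRAY)
n,l,st,ce=cv2.connectedComponentsWithStats((g<190).astype(np.uint8))
for i in range(1,n):
    if 300<st[i][4]<9000: print(((ce[i]+.5)/4-.5+[180,195]).round(2),st[i])
def tri(a,b):
    o1,d1=ray('top',[a]);o2,d2=ray('scene',[b]);A=np.c_[d1[0],-d2[0]];t=np.linalg.lstsq(A,o2-o1,rcond=None)[0]
    p,q=o1+d1[0]*t[0],o2+d2[0]*t[1];return (p+q)/2,np.linalg.norm(p-q)
S=lambda q:(np.array(q,float)+.5)/5.5-.5+[180,195]
print(tri([199.58,175.68],S((437,342))),tri([197.08,190.65],S((527,312))))
E
```

```text
[258.16 233.76] [ 256  111  122   94 7035]
[223.04 251.75] [ 140  183   70   84 3876]
[275.06 251.17] [ 361  207   44   41 1198]
[258.66 256.77] [ 295  227   43   44 1278]
[186.08 287.79] [   0  301   74  119 5414]
[242.   293.72] [235 377  29  43 762]
(array([0.5746901 , 0.22741174, 0.12191444]), np.float64(0.0004380054762939809)) (array([0.52512808, 0.23417684, 0.1210729 ]), np.float64(0.000660252244650382))
```

```bash
python3 - <<'E'
from h import *
a=cv2.imread('pics/scene3.png')[235:300,190:255];b=cv2.imread('pics/scene4.png')[235:300,190:255]
cv2.imwrite('pics/c7.png',cv2.resize(np.hstack([a,b]),None,fx=6,fy=6,interpolation=cv2.INTER_CUBIC))
E
```

```text
(no output)
```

View pics/c7.png

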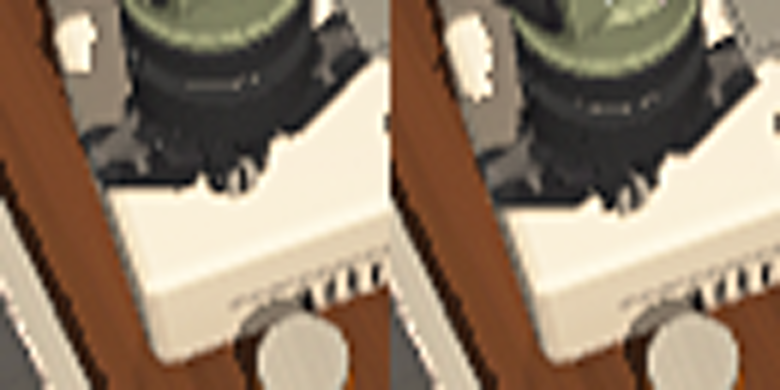

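```bash
python3 - <<'E'
from h import *
def pix(n,P):
    c=bot.calibration(n);V=c['view'];q=V[:3,:3]@np.array(P)+V[:3,3];x,y=q[0]/-q[2],-q[1]/-q[2];k=1+c['dist'][0]*(x*x+y*y)
    return np.array([c['fx']*x*k+c['cx'],c['fy']*y*k+c['cy']])
p=np.array([.2173,.5046,.2117]);y=np.array([.3957,.918,0])
im=[]
for n,x0,y0 in(('top',60,250),('scene',410,210)):
    a=cv2.imread(f'pics/{n}0.png')[y0:y0+100,x0:x0+100]; a=cv2.convertScaleAbs(cv2.resize(a,(400,400),interpolation=cv2.INTER_CUBIC),alpha=1.8,beta=20)
    for k,dz,col in((-.05,.004,(0,0,255)),(.05,.004,(0,0,255)),(0,.0,(0,255,0))):
        u=(pix(n,p+k*y-[0,0,dz])-[x0,y0])*4; cv2.circle(a,tuple(int(v) for v in u),4,col,1)
    print(n,pix(n,p-[0,0,.004]+.0425*y),pix(n,p-[0,0,.004]-.0425*y)); im.append(a)
cv2.imwrite('pics/c8.png',np.hstack(im))
s=bot.sense();print(s['joint_efforts'],s['wrist_force'],s['joint_pos'])
E
```

```text
top [ 86.90000375 281.16600641] [111.50618676 293.46063819]
scene [439.44628421 288.7959855 ] [428.61155447 257.17587707]
[-2.79322252e-03 -6.10670471e+01  2.59619182e+01 -1.36690689e-02
 -2.10231119e-04  6.28314851e-06] [-0.17502616 -1.07569079 -0.75481017] [2.14175625e-01 6.73109662e-01 1.25921907e-01 1.02384651e+00
 2.34669847e-05 1.78804923e+00]
```

View pics/c8.png

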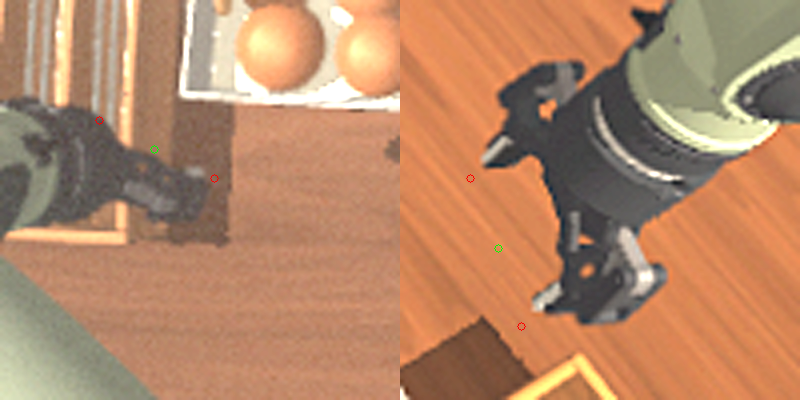

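The pad tips at the start pose (top at crop (200,172), scene at (487,163)) lie well away from where the stated TCP would put them, in both views. I'll triangulate that tip.

```bash
cat >> h.py <<'E'
def tri(a,b):
    o1,d1=ray('top',[a]);o2,d2=ray('scene',[b]);A=np.c_[d1[0],-d2[0]];t=np.linalg.lstsq(A,o2-o1,rcond=None)[0]
    p,q=o1+d1[0]*t[0],o2+d2[0]*t[1];return ((p+q)/2).round(4),round(np.linalg.norm(p-q),4)
E
python3 - <<'E'
from h import *
for a in((197,170),(205,172)):
  for b in((487,163),(484,160)):
    print(tri([60+a[0]/4,250+a[1]/4],[410+(b[0]-400)/4,210+b[1]/4]))
# base check / other features: bar ends, skirt, keys heights
T=lambda q:(np.array(q,float)+.5)/5.5-.5+[180,125]
S=lambda q:(np.array(q,float)+.5)/5.5-.5+[180,195]
for a,b in(((165,115),(236,340)),((240,143),(232,262)),((208,142),(241,320)),((108,278),(437,342)),((94,361),(527,312)),((105,52),(207,545)),((335,77),(112,240)),((285,437),(500,118))): print(tri(T(a),S(b)))
E
```

```text
(array([0.2052, 0.4596, 0.2433]), np.float64(0.0013))
(array([0.2059, 0.458 , 0.2451]), np.float64(0.0007))
(array([0.2023, 0.4575, 0.2369]), np.float64(0.005))
(array([0.2031, 0.456 , 0.2388]), np.float64(0.0029))
(array([0.6687, 0.1921, 0.1535]), np.float64(0.0033))
(array([0.6522, 0.1492, 0.1472]), np.float64(0.0003))
(array([0.6592, 0.1709, 0.1249]), np.float64(0.0005))
(array([0.5756, 0.2283, 0.125 ]), np.float64(0.001))
(array([0.5259, 0.2351, 0.1239]), np.float64(0.0008))
(array([0.7272, 0.2483, 0.0743]), np.float64(0.0164))
(array([0.7002, 0.0962, 0.1213]), np.float64(0.0025))
(array([0.4809, 0.124 , 0.1155]), np.float64(0.0049))
```

Both views show the real fingertips standing about 30 mm farther back than stated. That fits the missed grip and the missing contact. I'll probe on until the deck is touched, to fix the offset.

Call:
play_rows(moves=[0, 0, 0.004, 0, 0, 0, 0, 0, 0, 0.008, 0, 0, 0, 0, 0, 0, 0.008, 0, 0, 0, 0])

```text
t: 8.4
tcp_pos: [0.665, 0.2199, 0.1132]
tcp_rot: [[0.003, 1.0, -0.001], [1.0, -0.003, -0.0], [-0.0, -0.001, -1.0]]
wrist_force: [0.7, -0.1, -0.5]
opening: 0.0002
gripper_force: 0.0
```

Call:
play_rows(moves=[0, 0, 0.004, 0, 0, 0, 0, 0, 0, 0.008, 0, 0, 0, 0, 0, 0, 0.008, 0, 0, 0, 0])

```text
t: 8.7
tcp_pos: [0.665, 0.2199, 0.11]
tcp_rot: [[0.003, 1.0, -0.001], [1.0, -0.003, -0.0], [-0.0, -0.001, -1.0]]
wrist_force: [0.3, 0.3, -0.1]
opening: -0.0002
gripper_force: 0.0
```

Call:
play_rows(moves=[0, 0, 0.003, 0, 0, 0, 0, 0, 0, 0.006, 0, 0, 0, 0, 0, 0, 0.006, 0, 0, 0, 0])

```text
t: 9.0
tcp_pos: [0.6651, 0.2199, 0.1078]
tcp_rot: [[0.003, 1.0, -0.0], [1.0, -0.003, -0.0], [-0.0, -0.0, -1.0]]
wrist_force: [0.1, 0.2, 0.4]
opening: 0.0002
gripper_force: 0.0
```

Call:
play_rows(moves=[0, 0, 0.003, 0, 0, 0, 0, 0, 0, 0.006, 0, 0, 0, 0, 0, 0, 0.006, 0, 0, 0, 0])

```text
t: 9.3
tcp_pos: [0.6653, 0.22, 0.1062]
tcp_rot: [[0.003, 1.0, 0.001], [1.0, -0.003, 0.0], [0.0, 0.001, -1.0]]
wrist_force: [-1.9, -1.0, 3.8]
opening: -0.0
gripper_force: 1.8
```

Call:
play_rows(moves=[0, 0, 0.003, 0, 0, 0, 0, 0, 0, 0.006, 0, 0, 0, 0, 0, 0, 0.006, 0, 0, 0, 0])

```text
t: 9.6
tcp_pos: [0.6654, 0.22, 0.1062]
tcp_rot: [[0.003, 1.0, 0.002], [1.0, -0.003, 0.0], [0.0, 0.002, -1.0]]
wrist_force: [-6.1, -1.6, 14.9]
opening: -0.0004
gripper_force: 7.6
```

Call:
play_rows(moves=[0, 0, 0.003, 0, 0, 0, 0, 0, 0, 0.006, 0, 0, 0, 0, 0, 0, 0.006, 0, 0, 0, 0])

```text
t: 9.9
tcp_pos: [0.6655, 0.22, 0.1061]
tcp_rot: [[0.003, 1.0, 0.003], [1.0, -0.003, 0.0], [0.0, 0.003, -1.0]]
wrist_force: [-10.3, -3.5, 26.2]
opening: 0.0001
gripper_force: 13.0
```

Contact is at TCP z 0.1062 on the 125 mm deck, so the closed tips really stand 19 mm behind the reported TCP. I'll lift, go back over the dial, open, descend to TCP z of about 0.118, and close.

Call:
play_rows(moves=[0, 0, -0.1, 0, 0, 0, 0, 0, 0, -0.2, 0, 0, 0, 0, -0.12, -0.015, -0.2, 0, 0, 0.12, 0.6, -0.12, -0.015, -0.2, 0, 0, 0.12, 0.6, -0.12, -0.015, -0.2, 0, 0, 0.12, 0.6, -0.12, -0.015, -0.2, 0, 0, 0.12, 0.6, -0.12, -0.015, -0.2, 0, 0, 0.12, 0.6, -0.12, -0.015, -0.2, 0, 0, 0.12, 0.6, -0.12, -0.015, -0.2, 0, 0, 0.12, 0.6])

```text
t: 10.8
tcp_pos: [0.659, 0.1723, 0.1806]
tcp_rot: [[0.37, 0.929, -0.0], [0.929, -0.37, -0.0], [-0.0, -0.0, -1.0]]
wrist_force: [0.1, 0.0, -0.3]
opening: 0.0513
gripper_force: 0.0
```

Call:
play_rows(moves=[0, 0, 0.05, 0, 0, 0, 0.6, 0, 0, 0.1, 0, 0, 0, 0.6, 0, 0, 0.14, 0, 0, 0, 0.5, 0, 0, 0.155, 0, 0, 0, 0.4, 0, 0, 0.155, 0, 0, 0, 0.4, 0, 0, 0.155, 0, 0, 0, 0.4])

```text
t: 11.4
tcp_pos: [0.6595, 0.1722, 0.1195]
tcp_rot: [[0.371, 0.929, 0.001], [0.929, -0.371, 0.0], [0.0, 0.001, -1.0]]
wrist_force: [-0.7, -0.1, 0.3]
opening: 0.0341
gripper_force: 0.0
```

Call:
play_rows(moves=[0, 0, 0, 0, 0, 0, 0, 0, 0, 0, 0, 0, 0, 0, 0, 0, 0, 0, 0, 0, 0, 0, 0, 0, 0, 0, 0, 0, 0, 0, 0, 0, 0, 0, 0, 0, 0, 0, 0, 0, 0, 0], force=35)

```text
t: 12.0
tcp_pos: [0.6594, 0.1721, 0.1201]
tcp_rot: [[0.371, 0.929, 0.001], [0.929, -0.371, 0.0], [0.001, 0.001, -1.0]]
wrist_force: [-1.7, -0.3, 5.4]
opening: 0.0121
gripper_force: 36.0
```

The bar is gripped (12 mm). Now I'll turn anticlockwise.

Call:
play_rows(moves=[0, 0, -0.003, 0, 0, -0.04, 0, 0, 0, -0.003, 0, 0, -0.08, 0, 0, 0, -0.003, 0, 0, -0.12, 0, 0, 0, -0.003, 0, 0, -0.16, 0, 0, 0, -0.003, 0, 0, -0.2, 0, 0, 0, -0.003, 0, 0, -0.24, 0, 0, 0, -0.003, 0, 0, -0.28, 0, 0, 0, -0.003, 0, 0, -0.32, 0, 0, 0, -0.003, 0, 0, -0.36, 0, 0, 0, -0.003, 0, 0, -0.4, 0, 0, 0, -0.003, 0, 0, -0.44, 0, 0, 0, -0.003, 0, 0, -0.48, 0, 0, 0, -0.003, 0, 0, -0.52, 0, 0, 0, -0.003, 0, 0, -0.52, 0])

```text
t: 13.4
tcp_pos: [0.6597, 0.1724, 0.1201]
tcp_rot: [[-0.95, 0.312, 0.001], [0.312, 0.95, 0.001], [-0.001, 0.001, -1.0]]
wrist_force: [1.4, 1.4, 0.0]
opening: 0.0125
gripper_force: 35.1
```

```bash
cat > st.py <<'E'
from h import *
s=bot.sense();R=s['tcp_rot'];print('psi',np.arctan2(R[1,1],R[0,1]),'rel zero',np.arctan2(R[1,1],R[0,1])-(YAW+np.pi/2),'torque',s['wrist_torque'],s['joint_efforts'][5],'pos',s['tcp_pos'])
E
python3 st.py
```

```text
psi 1.2535386253929826 rel zero -0.1932577014019139 torque [ 0.28122528 -0.31602599  0.08888196] -0.5191848613321781 pos [0.65972014 0.17238289 0.12010843]
```

Call:
play_rows(moves=[0, 0, 0, 0, 0, -0.02, 0, 0, 0, 0, 0, 0, -0.04, 0, 0, 0, 0, 0, 0, -0.05, 0, 0, 0, 0, 0, 0, -0.05, 0])

```text
t: 13.8
tcp_pos: [0.6597, 0.1724, 0.1201]
tcp_rot: [[-0.987, 0.162, 0.001], [0.162, 0.987, 0.001], [-0.001, 0.001, -1.0]]
wrist_force: [1.0, 1.6, -1.0]
opening: 0.0123
gripper_force: 35.0
```

```bash
python3 st.py
```

```text
psi 1.4084169924765026 rel zero -0.0383793343183938 torque [ 0.43668435 -0.46740589  0.08505072] -0.09631410241127014 pos [0.6597389  0.17242887 0.12008895]
```

Call:
play_rows(moves=[0, 0, 0, 0, 0, -0.01, 0, 0, 0, 0, 0, 0, -0.02, 0, 0, 0, 0, 0, 0, -0.02, 0])

```text
t: 14.1
tcp_pos: [0.6597, 0.1724, 0.1201]
tcp_rot: [[-0.995, 0.1, 0.001], [0.1, 0.995, 0.001], [-0.001, 0.001, -1.0]]
wrist_force: [3.3, 2.4, -1.9]
opening: 0.012
gripper_force: 35.7
```

```bash
python3 st.py
```

```text
psi 1.47048885590872 rel zero 0.02369252911382347 torque [ 0.55000611 -0.57073618 -0.34810195] -0.5069062113761902 pos [0.6597393  0.17240462 0.1201229 ]
```

Call:
play_rows(moves=[0, 0, 0, 0, 0, -0.01, 0, 0, 0, 0, 0, 0, -0.02, 0, 0, 0, 0, 0, 0, -0.02, 0])

```text
t: 14.4
tcp_pos: [0.6597, 0.1724, 0.1202]
tcp_rot: [[-0.999, 0.039, 0.001], [0.039, 0.999, 0.001], [-0.001, 0.001, -1.0]]
wrist_force: [2.4, 2.4, -0.5]
opening: 0.0122
gripper_force: 51.0
```

```bash
python3 st.py
```

```text
psi 1.5320948937229457 rel zero 0.08529856692804927 torque [ 0.79506535 -0.63960633 -1.14034806] -1.287221498787403 pos [0.65972219 0.17240151 0.1201661 ]
```

The torque climbs to 1.1 N m at about zero, so the stop is reached. I'll release, lift straight up, and check the dial numerically.

Call:
play_rows(moves=[0, 0, 0, 0, 0, 0, 0.4, 0, 0, 0, 0, 0, 0, 0.4, 0, 0, 0, 0, 0, 0, 0.4, 0, 0, 0, 0, 0, 0, 0.4, 0, 0, -0.1, 0, 0, 0, 0.4, 0, 0, -0.2, 0, 0, 0, 0.4, 0, 0, -0.2, 0, 0, 0, 0.4, 0.34, -0.024, -0.2, 0, 0, 0.027, 0, 0.34, -0.024, -0.2, 0, 0, 0.027, 0, 0.34, -0.024, -0.2, 0, 0, 0.027, 0, 0.34, -0.024, -0.2, 0, 0, 0.027, 0, 0.34, -0.024, -0.2, 0, 0, 0.027, 0])

```text
t: 15.6
tcp_pos: [0.5225, 0.1671, 0.2003]
tcp_rot: [[-0.993, 0.119, 0.001], [0.119, 0.993, -0.0], [-0.001, -0.0, -1.0]]
wrist_force: [1.1, 1.2, -0.8]
opening: 0.0002
gripper_force: 0.0
```

```bash
python3 - <<'E'
from h import *
for n in("scene","top"): cv2.imwrite(f"pics/{n}5.png",bot.snapshot(n)[:,:,::-1])
im=cv2.imread('pics/scene5.png')
# rectify the plane z=.155 around the dial (processor axes, 1 mm/px) by sampling rays
def pix(n,P):
    c=bot.calibration(n);V=c['view'];q=P@V[:3,:3].T+V[:3,3];x,y=q[:,0]/-q[:,2],q[:,1]/q[:,2];k=1+c['dist'][0]*(x*x+y*y)
    return np.c_[c['fx']*x*k+c['cx'],c['fy']*y*k+c['cy']]
g=np.arange(36,-37,-4)
for f in('scene0','scene5'):
    im=cv2.cvtColor(cv2.imread(f'pics/{f}.png'),cv2.COLOR_BGR2GRAY)
    P=np.array([loc(60+x,y,.155) for x in g for y in g])
    uv=pix('scene',P).astype(np.float32).reshape(len(g),len(g),2)
    print(f,'rows x +36..-36, cols y +36..-36');print(cv2.remap(im,uv[...,0],uv[...,1],1))
print(move(loc(-72,-20,.131),1.447),bot.sense()['tcp_pos'])
E
```

```text
scene0 rows x +36..-36, cols y +36..-36
[[  0   0   0   0   0   0   0   0   0  36  43   0   0   0   0   0   0   0
    0]
 [  0   0   0   0   0   0   0   0   0  65   0   0   0   0   0   0   0   0
    0]
 [  0   0   0   0   0   0   0   0   0  37   0   0   0   0   0   0   0   0
    0]
 [  0   0   0   0   0   0   0   0   0  38   0   0   0   0   0   0   0   0
    0]
 [  0   0   0   0   0   0   0   0   0  38   0   0   0   0   0   0   0   0
    0]
 [  0   0   0   0   0   0   0   0   0  38   0   0   0   0   0   0   0   0
    0]
 [  0   0   0   0   0   0   0   0   0  77   0   0   0   0   0   0   0   0
    0]
 [  0   0   0   0   0   0   0   0   0  79   0   0   0   0   0   0   0   0
    0]
 [  0   0   0   0   0   0   0   0   0 126   0   0   0   0   0   0   0   0
    0]
 [  0   0   0   0   0   0   0   0   0 127   0   0   0   0   0   0   0   0
    0]
 [  0   0   0   0   0   0   0   0   0  81   0   0   0   0   0   0   0   0
    0]
 [  0   0   0   0   0   0   0   0   0  83   0   0   0   0   0   0   0   0
    0]
 [  0   0   0   0   0   0   0   0   0  79   0   0   0   0   0   0   0   0
    0]
 [  0  
[... 1481 characters left out ...]
  0
    0]
 [  0   0   0   0   0   0   0   0   0  45   0   0   0   0   0   0   0   0
    0]
 [  0   0   0   0   0   0   0   0   0 184   0   0   0   0   0   0   0   0
   79]
 [  0   0   0   0   0   0   0   0   0  75   0   0   0   0   0   0   0  78
    0]
 [  0   0   0   0   0   0   0   0   0 152   0   0   0   0   0   0   0   0
    0]
 [  0   0   0   0   0   0   0   0   0   0   0   0   0   0   0   0   0   0
    0]
 [  0   0   0   0   0   0   0   0   0   0   0   0   0   0   0   0   0   0
    0]
 [  0   0   0   0   0   0   0   0   0   0   0   0   0   0   0   0   0   0
    0]]
[ 1.800399e+02 -4.914190e+01 -1.427000e-01  1.000000e-04  5.000000e-04
  1.400000e-03] [0.52416354 0.16716185 0.20027791]
```

I passed mm to a helper that takes m; redoing it. That also explains the earlier bad projections.

```bash
python3 - <<'E'
from h import *
np.set_printoptions(linewidth=200)
g=np.arange(32,-33,-4)
im=cv2.cvtColor(cv2.imread('pics/scene5.png'),cv2.COLOR_BGR2GRAY)
P=np.array([loc(.06+x/1e3,y/1e3,.150) for x in g for y in g])
uv=pix('scene',P).astype(np.float32).reshape(len(g),len(g),2)
print(cv2.remap(im,uv[...,0],uv[...,1],1))
print(move(loc(-.072,-.02,.131),1.447),bot.sense()['tcp_pos'],loc(-.072,-.02,.131))
E
```

```text
[[160 232 242 236 227 244 243 235 188 233 241 240 239 239 239 239 238]
 [205 203 244 246 228 222 188 241 250 248 247 233 225 238 239 239 239]
 [244 246 213 165 144 118 107  98  87 174 144 137 207 242 239 239 238]
 [240 188 152 148 148 124 125 156 158 129  98 125 238 241 239 238 238]
 [228 155 148 152 145 123 128 165 158 149  84 133 246 243 240 239 239]
 [205 146 150 152 149 123 122 159 158 134  70 116 232 180 218 240 238]
 [170 148 151 152 146 124 124 163 156 149  86 125 159 233 238 240 238]
 [150 147 151 153 148 123 126 161 156 137  73 124 240 240 240 238 238]
 [150 149 151 152 147 124 121 161 156 141  76  84 189 241 239 238 238]
 [177 148 151 152 149 124 129 160 153 141  76 105 236 243 238 238 238]
 [202 149 149 152 146 123 116 158 209 158  66 154 241 240 239 238 238]
 [249 187 146 150 148 124 131 154 225 177  90 199 246 239 238 238 238]
 [244 234 183 148 141 118 114 155 204 164 111 139 235 240 238 239 238]
 [240 242 242 209 193 157 131 155 231 212 241 226 241 239 238 238 238]
 [240 195 222 244 247 242 250 236 224 238 241 240 239 238 238 238 238]
 [234 172 226 241 245 159 227 241 240 239 239 238 238 238 238 238 238]
 [240 241 240 240 244 177 211 241 239 238 238 238 238 238 238 238 238]]
[-1.700e-03  2.400e-03  1.732e-01  1.000e-04  5.000e-04  1.400e-03] [0.52416354 0.16716185 0.20027791] [0.52507918 0.1680587  0.131     ]
```

The dial bar lies exactly along the processor's x axis with the bright index line at its front end, so the dial is at zero. Now the paddle press.

Call:
play_rows(moves=[0, 0.002, 0.08, 0, 0, 0, 0, 0, 0.002, 0.14, 0, 0, 0, 0, 0, 0.002, 0.17, 0, 0, 0, 0, 0, 0.002, 0.185, 0, 0, 0, 0, 0, 0.002, 0.19, 0, 0, 0, 0, 0, 0.002, 0.195, 0, 0, 0, 0, 0, 0.002, 0.195, 0, 0, 0, 0])

```text
t: 16.4
tcp_pos: [0.5236, 0.168, 0.1229]
tcp_rot: [[-0.993, 0.119, 0.002], [0.119, 0.993, 0.0], [-0.001, 0.0, -1.0]]
wrist_force: [-2.8, -0.6, 5.0]
opening: -0.0003
gripper_force: 2.2
```

Call:
play_rows(moves=[0, 0, 0.005, 0, 0, 0, 0, 0, 0, 0.01, 0, 0, 0, 0, 0, 0, 0.01, 0, 0, 0, 0])

```text
t: 16.7
tcp_pos: [0.5233, 0.1681, 0.119]
tcp_rot: [[-0.993, 0.119, 0.001], [0.119, 0.993, 0.0], [-0.001, 0.001, -1.0]]
wrist_force: [-3.4, 0.5, 5.4]
opening: 0.0002
gripper_force: 3.1
```

Call:
play_rows(moves=[0, 0, 0.004, 0, 0, 0, 0, 0, 0, 0.006, 0, 0, 0, 0, 0, 0, 0.006, 0, 0, 0, 0])

```text
t: 17.0
tcp_pos: [0.5232, 0.1681, 0.1171]
tcp_rot: [[-0.993, 0.119, 0.001], [0.119, 0.993, 0.0], [-0.001, 0.001, -1.0]]
wrist_force: [-4.1, -0.4, 8.4]
opening: 0.0002
gripper_force: 4.4
```

Call:
play_rows(moves=[0, 0, 0.003, 0, 0, 0, 0, 0, 0, 0.005, 0, 0, 0, 0, 0, 0, 0.005, 0, 0, 0, 0])

```text
t: 17.3
tcp_pos: [0.5232, 0.1682, 0.1167]
tcp_rot: [[-0.993, 0.119, 0.002], [0.119, 0.993, 0.001], [-0.002, 0.001, -1.0]]
wrist_force: [-9.3, -0.7, 20.1]
opening: 0.0001
gripper_force: 10.3
```

Call:
play_rows(moves=[0, 0, 0.003, 0, 0, 0, 0, 0, 0, 0.005, 0, 0, 0, 0, 0, 0, 0.005, 0, 0, 0, 0])

```text
t: 17.6
tcp_pos: [0.5232, 0.1682, 0.1162]
tcp_rot: [[-0.993, 0.119, 0.003], [0.119, 0.993, 0.001], [-0.003, 0.001, -1.0]]
wrist_force: [-14.5, -2.2, 32.4]
opening: -0.0001
gripper_force: 16.2
```

The stop is reached: TCP 0.1165 is level with the predicted stop height, and the force rises steeply. I'll ease off slightly and hold.

Call:
play_rows(moves=[0, 0, -0.0035, 0, 0, 0, 0, 0, 0, -0.0035, 0, 0, 0, 0, 0, 0, -0.0035, 0, 0, 0, 0, 0, 0, -0.0035, 0, 0, 0, 0, 0, 0, -0.0035, 0, 0, 0, 0, 0, 0, -0.0035, 0, 0, 0, 0])

```text
t: 18.2
tcp_pos: [0.5233, 0.1682, 0.1166]
tcp_rot: [[-0.993, 0.119, 0.003], [0.119, 0.993, 0.001], [-0.003, 0.001, -1.0]]
wrist_force: [-9.6, -1.7, 24.4]
opening: -0.0
gripper_force: 12.1
```

The hold is steady at 24 N on the stop, above the 9 N needed and below 40 N. Handing in.

```bash
python3 -c "
from rig import bot
print(bot.sign_off())"
```

```text
the job is handed in; nothing more can be done
None
```

The dial is turned back to its zero stop, and the pulse paddle was then pressed to its stop and is still held there at about 24 N; the job is handed in, though no verdict came back.

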